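# Set the steel bar measures out on their coasters by size

## Task

Lift the medium steel measure out of the large one, and stand each of the four steel measures upright on its own walnut coaster, the smallest measure on the smallest coaster and so on up to the largest on the largest, well centred so that none overhangs its coaster's edge. Leave the brass jigger and the speckled bowl where they are.

Things in the scene. Friction and masses are not known exactly. Their poses are not given: they have to be found in the camera images.
- tiny_measure: tiny bar measure: a plain straight-sided round steel cup, open at the top, 28 mm outer diameter, 42 mm high, wall 2.5 mm, inner floor 10 mm above its underside. Loose. Origin at the centre of its underside, z up along its axis. At the start it stands upright on the worktop.
- small_measure: small bar measure: a plain straight-sided round steel cup, open at the top, 40 mm outer diameter, 50 mm high, wall 2.5 mm, inner floor 10 mm above its underside. Loose. Origin at the centre of its underside, z up along its axis. At the start it stands upright on the worktop.
- medium_measure: medium bar measure: a plain straight-sided round steel cup, open at the top, 52 mm outer diameter, 58 mm high, wall 2.5 mm, inner floor 10 mm above its underside. Loose. Origin at the centre of its underside, z up along its axis. At the start it stands upright inside the large measure, on that one's inner floor, its rim about 24 mm above the large one's rim.
- large_measure: large bar measure: a plain straight-sided round steel cup, open at the top, 64 mm outer diameter, 60 mm high, wall 2.5 mm, inner floor 26 mm above its underside. Loose. Origin at the centre of its underside, z up along its axis. At the start the medium measure is nested in it with 2.5 mm of play all round, and must be lifted straight out.
- tiny_coaster: tiny coaster: a flat round dark-walnut disc, 52 mm diameter, 10 mm thick, lying on the worktop and fixed to it. Its origin is at the centre of its underside, so its top is 10 mm above the origin; z up.
- small_coaster: small coaster: a flat round dark-walnut disc, 64 mm diameter, 10 mm thick, lying on the worktop and fixed to it. Its origin is at the centre of its underside, so its top is 10 mm above the origin; z up.
- medium_coaster: medium coaster: a flat round dark-walnut disc, 76 mm diameter, 10 mm thick, lying on the worktop and fixed to it. Its origin is at the centre of its underside, so its top is 10 mm above the origin; z up.
- large_coaster: large coaster: a flat round dark-walnut disc, 88 mm diameter, 10 mm thick, lying on the worktop and fixed to it. Its origin is at the centre of its underside, so its top is 10 mm above the origin; z up.
- jigger: bystander: brass hourglass-shaped double jigger, 44 mm diameter, 91 mm high, standing. Not one of the steel measures. Origin at the centre of its underside.
- pinch_bowl: bystander: small speckled off-white bowl, 70 mm diameter, 31 mm high. Origin at the centre of its underside.

How it is judged (in metres and radians):
At the end, for the whole second after the job is handed in: Each of the four steel measures stands upright (within 0.1 rad) and at rest with its foot on the coaster of its own size, its centre within 12 mm of the coaster's centre; the jigger and the bowl are within 30 mm of where they began (horizontal distance between tiny_measure and tiny_coaster below 0.012 m and z of tiny_measure in the frame of tiny_coaster between 0.007 and 0.013 m and angle between each of tiny_measure, small_measure, medium_measure, large_measure's own z axis and vertical below 0.1 rad and linear speed of each of tiny_measure, small_measure, medium_measure, large_measure below 0.01 m/s and horizontal distance between small_measure and small_coaster below 0.012 m and z of small_measure in the frame of small_coaster between 0.007 and 0.013 m and horizontal distance between medium_measure and medium_coaster below 0.012 m and z of medium_measure in the frame of medium_coaster between 0.007 and 0.013 m and horizontal distance between large_measure and large_coaster below 0.012 m and z of large_measure in the frame of large_coaster between 0.007 and 0.013 m and distance of each of jigger, pinch_bowl from where it was at the start of the episode below 0.03 m); the robot touches nothing.
It fails at once if the jigger is pushed or carried more than 30 mm from its place (distance of jigger from where it was at the start of the episode above 0.03 m).
It fails at once if the pinch bowl is pushed or carried more than 30 mm from its place (distance of pinch_bowl from where it was at the start of the episode above 0.03 m).
It also fails if it takes over 109 s, if anything falls off the work surface, if the arm or the gripper's body presses on something with over 40 N, if the wrist force passes 120 N, or if a joint passes its speed limit or range.

## Robot

A 6-joint arm with a two-finger parallel gripper is mounted at the origin on a cart in front of the work surface, level with it; the furniture and walls round the work are solid. World frame = base frame: x ahead of the robot, y to its left, z up, the work surface at z = 0. Lengths are in mm, angles in degrees, forces in N, time in s.
With the tool pointing down it reaches from about 350 to 850 mm from the base axis. Payload 8.1 kg.
Tool frame: the origin (TCP) lies at the very end of the fingers, on their centre line; the grasp point (between the pads) lies 19 mm behind it; z points along the fingers, y is the line along which they close (so a half turn about z gives the same grasp; the last joint's range is limited). The gripper opens to 85 mm and grips with 20 to 120 N. Pads are 22 mm wide; open, the fingers measure 114 mm over their backs; the gripper's body (76 mm by 85 mm) begins 54 mm behind the grasp point. The pads swing forward as they close: fully open they stand 13 mm farther back than shut.
Start: joints at [-81.956, 7.471, 85.268, -0, 87.261, -4.893], TCP at [134.352, -584.769, 231.292] pointing down, gripper open.
Joint ranges: [-169.43, 169.43], [-51.17, 129.36], [1.28, 143.12], [-76.62, 256.62], [0, 156.53], [-152.29, 152.29]. Speed limits (degrees/s): [136.94, 136.94, 159.86, 180, 180, 180].

## Interface

Orientations are given as [roll, pitch, yaw] about the fixed x, y, z axes, in that order (R = Rz(yaw) Ry(pitch) Rx(roll)).
In Python, from bench import status, viewer, job gives the robot as it stands.
- The arm moves only by the tool arm_command, never from a script. Its argument "targets" is a list that holds one entry, the list of rows, each a list of 7 numbers: the shift along the world's x, y, z in m, then the turn, a rotation vector about the world's x, y, z in rad, then the opening, from -1 (shut) to 1 (fully open). In form: [[[dx, dy, dz, rx, ry, rz, gripper], ...]]. A call has 1 to 10 rows; each row shifts and turns the commanded pose from where the row before left it; what a row does not reach is not made up. A row lasts 1/8 s, in which the tool goes at most 62.5 mm and 10.7 degrees, less where a joint would pass 70% of its speed; a pose out of reach is approached as far as the arm can. A call with a gripper value outside its range is refused whole. The fingers move at their own pace and stop on an object; "force" is the grip in N (left out, the last holds). Time passes only in rows, so rows that do not move let the fingers close. It gives the time, the measured TCP pose, the force, the opening and the grip force at its end, in the units of the state.
- status.sense(): the state, without advancing time (a new reading comes with each control period).
- viewer.snapshot(name): name is "scene" or "top" or "wrist"; returns the picture (480x640x3 uint8, red, green, blue); there is no depth.
- viewer.camera_model(name): a dict with "vertical_fov" (degrees; the focal length in pixels is half the picture's height over the tangent of half this angle, whatever the lens; pixels are square), "cx", "cy" (the principal point, pixels), "xyz" and "attitude" of the camera in the world. Camera axes: x right, y down, z forward; pixel columns grow to the right and rows downward; lengths in mm; the calibration is good to about 2 mm. The wrist camera is an equidistant fisheye: a pixel r from the principal point sees the ray r / f radians off the axis. A picture is of the moment at which its call begins: read the wrist's pose just before it. camera_model takes no time and is no camera call; for the wrist camera it gives the pose at the moment of the call.
- job.hand_in(): hands the job in; it is judged then, once.
The state is a dict: "time": time; "joint_pos": joint angles; "qd": joint speeds; "joint_efforts": joint torques, N m; "tool_pos": TCP position; "tcp_rot": TCP orientation; "ft_force": force on the tool from outside, world axes, zero at the start; "wrist_torque": the same for the moment, N m; "finger_gap": finger opening in mm; "grip_force": force on a finger pad.
Only numpy, scipy, OpenCV 4.12 (cv2) and the standard library are available. Lean on these libraries where they do the work, as an engineer would, in place of code of your own. Each camera call takes 0.05 s, during which the arm holds its last target. There are 200 camera calls.

## Working session

There is one attempt and no reset: what is moved stays moved. The work goes in short steps, Python scripts to look and compute and a tool call to move; the robot and the scene stay as the last step left them, time stands still between calls to the robot, and variables do not carry over. Pictures are saved under pics/ and viewed, at most 14 in all, crops included, and the job is handed in when it is done.

Besides the shell and the picture viewer there is one more tool, called after ">>>" as name(argument=value, ...), one argument or row to a line, values as JSON. arm_command: Moves the arm, as the interface text tells. Its arguments: {"type":"object","properties":{"targets":{"type":"array"},"force":{"type":"number"}},"required":["targets"]}

```bash
mkdir -p pics
python3 - <<'E'
from bench import status,viewer
import cv2
s=status.sense();print(s)
for n in("scene","top"):
    print(n,viewer.camera_model(n));cv2.imwrite(f"pics/{n}0.png",viewer.snapshot(n)[:,:,::-1])
E
```

```text
{'time': 0.0, 'joint_pos': array([-8.19561728e+01,  7.51524482e+00,  8.53302955e+01,  2.20631002e-04,
        8.72617887e+01, -4.89390484e+00]), 'qd': array([-0.00019931, -0.0730184 ,  0.04461671, -0.05414472, -0.11686585,
       -0.00900415]), 'joint_efforts': array([-8.72239943e-04, -5.69395030e+01, -5.00553632e+01, -3.89288271e-04,
        1.46381758e-02, -7.04945307e-06]), 'tool_pos': array([ 134.27128287, -584.21003215,  230.23327339]), 'tcp_rot': array([-1.79893081e+02, -9.37588233e-03,  1.29377125e+01]), 'ft_force': array([ 0.21550976,  0.59902069, -0.66903973]), 'wrist_torque': array([-0.0218862 ,  0.01988935,  0.00307343]), 'grip_force': 0.0, 'finger_gap': 85.50557023858623}
scene {'vertical_fov': 53.01023882601296, 'cx': 318.4836662189412, 'cy': 243.73341930115907, 'xyz': array([-306.76933658,  560.1845958 ,  587.02411199]), 'attitude': array([-1.17668790e+02,  8.52943800e-03, -1.25484547e+02])}
top {'vertical_fov': 42.74125586037934, 'cx': 312.9821789968553, 'cy': 246.52932900291177, 'xyz': array([ 413.15063529,  -12.81158935, 1353.22845849]), 'attitude': array([-1.76336172e+02,  1.19952398e-01, -9.07132448e+01])}
```

View pics/top0.png

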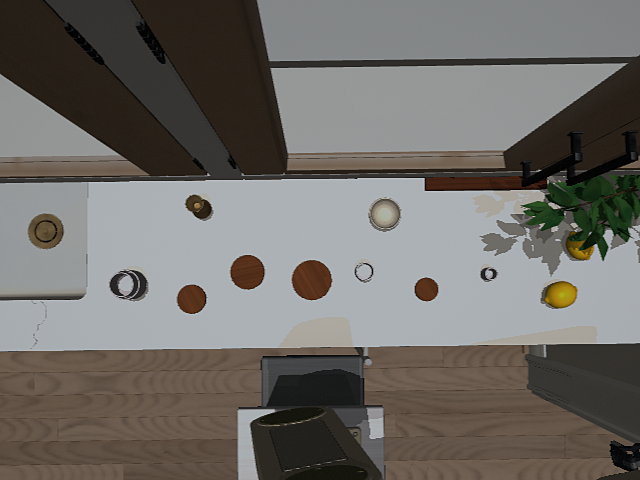

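View pics/scene0.png

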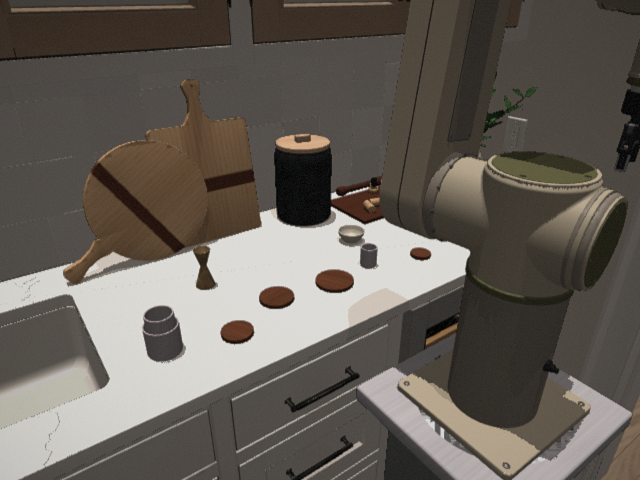

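The top view shows the nested pair at (127,285), small measure (364,272) and tiny measure (488,274). The coasters are small (192,299), medium (247,272), large (312,280) and tiny (426,289), with the jigger at (198,205) and the bowl at (385,214). The scene view agrees, and its tiny measure is hidden behind the arm.

```bash
cat > h.py <<'E'
import numpy as np,cv2
from scipy.spatial.transform import Rotation as R
from bench import status,viewer
def ray(m,u,v,fish=False):
    f=240/np.tan(np.radians(m["vertical_fov"]/2));a=np.array([u-m["cx"],v-m["cy"]])
    if fish:
        r=np.hypot(*a);t=r/f;d=np.r_[np.sin(t)*a/max(r,1e-9),np.cos(t)]
    else: d=np.r_[a/f,1]
    return R.from_euler("xyz",m["attitude"],degrees=True).apply(d)
def onplane(m,u,v,z,fish=False):
    d=ray(m,u,v,fish);return m["xyz"]+d*(z-m["xyz"][2])/d[2]
E
python3 - <<'E'
from h import *
m=viewer.camera_model("top");im=cv2.imread("pics/top0.png").astype(int)
b,g,r=im[...,0],im[...,1],im[...,2]
mask=((r-b>35)&(r>60)).astype(np.uint8)
n,l,st,c=cv2.connectedComponentsWithStats(mask)
for i in range(1,n):
    x,y,w,h,a=st[i]
    if a>150 and 230<c[i][1]<330: print("coaster",c[i].round(1),w,h,a,"d",2*np.sqrt(a/np.pi)*2.19,onplane(m,*c[i],10).round(1))
# jigger,bowl approx
print("jig",onplane(m,205,210,20),"bowl",onplane(m,385,214,31))
for name,(x0,x1,y0,y1) in dict(nest=(105,152,263,305),small=(350,380,258,287),tiny=(476,502,262,286)).items():
    cr=cv2.imread("pics/top0.png")[y0:y1,x0:x1]
    cv2.imwrite(f"pics/c_{name}.png",cv2.resize(cr,(260,260*cr.shape[0]//cr.shape[1]),interpolation=cv2.INTER_NEAREST))
ims=[cv2.imread(f"pics/c_{k}.png") for k in("nest","small","tiny")]
H=max(i.shape[0] for i in ims)
cv2.imwrite("pics/c_all.png",np.hstack([cv2.copyMakeBorder(i,0,H-i.shape[0],0,0,0) for i in ims]))
E
```

```text
coaster [ 45.1 230.8] 34 35 497 d 55.09058302206144 [541.2 577.8  10. ]
coaster [ 45.1 230.8] 19 19 283 d 41.5711838066072 [541.2 577.9  10. ]
coaster [579.5 249.8] 26 21 327 d 44.68616147114127 [ 484.6 -595.1   10. ]
coaster [246.8 271.7] 33 34 867 d 72.76268607258284 [445.9 134.5  10. ]
coaster [311.4 279.5] 40 40 1191 d 85.28154407010135 [426.9  -6.6  10. ]
coaster [426.4 289. ] 22 23 395 d 49.11314234804371 [ 403.1 -257.7   10. ]
coaster [560.7 294.3] 34 27 674 d 64.1547951260068 [ 388.  -550.3   10. ]
coaster [190.9 298.6] 27 29 610 d 61.03291202382229 [388.6 256.9  10. ]
jig [581.58147824 224.09656721  20.        ] bowl [ 566.51322119 -168.03133869   31.        ]
```

View pics/c_all.png

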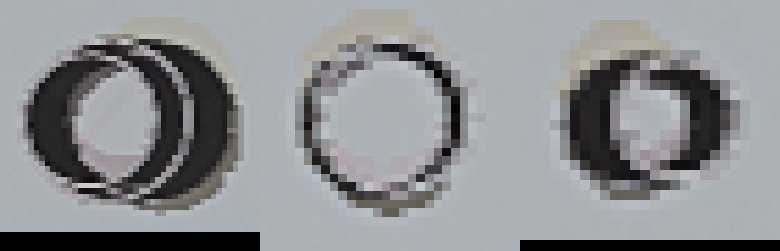

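The enlarged crops show the large rim spanning x 25–193 in the first panel, the small rim centred at about (364.5,272) and the tiny rim at about (491,274).

Run:
```python
from h import *
m=viewer.camera_model("top")
for n,u,v,z in(("large",124.7,284.7,60),("largefoot",133.9,285,0),("small",364.5,272,50),("tiny",491,274.2,42)): print(n,onplane(m,u,v,z).round(1))
print({k:v for k,v in viewer.camera_model("wrist").items()},status.sense()["tool_pos"])
```

```text
large [420.4 386.3  60. ]
largefoot [419.9 384.6   0. ]
small [ 441.1 -119.8   50. ]
tiny [ 433.2 -390.4   42. ]
{'vertical_fov': 65.70646984690485, 'cx': 324.51336853397066, 'cy': 243.80909568282905, 'xyz': array([ 202.68347066, -569.4215632 ,  374.63171027]), 'attitude': array([ 1.63931047e+02,  3.81430024e-02, -7.70561792e+01])} [ 134.28125098 -584.2712946   230.31930068]
```

>>> arm_command(
  targets=[
    [[0.04, 0.026, 0, 0, 0, 0, 1], [0.043, 0.028, 0, 0, 0, 0, 1], [0.043, 0.028, 0, 0, 0, 0, 1], [0.043, 0.028, -0.02, 0, 0, 0, 1], [0.043, 0.028, -0.02, 0, 0, 0, 1], [0.043, 0.028, -0.02, 0, 0, 0, 1], [0.043, 0.028, -0.02, 0, 0, 0, 1], [0, 0, 0, 0, 0, 0, 1], [0, 0, 0, 0, 0, 0, 1]],
  ],
)

```text
time: 1.23
tool_pos: [432.1, -390.7, 151.0]
tcp_rot: [-180.0, 0.0, 13.0]
ft_force: [-0.4, 0.5, -0.7]
finger_gap: 85.5
grip_force: 0.0
```

```bash
cat >> h.py <<'E'
def wrist(name):
    m=viewer.camera_model("wrist");s=status.sense();im=viewer.snapshot("wrist")[:,:,::-1]
    cv2.imwrite(f"pics/{name}.png",im);print(s["time"],s["tool_pos"].round(1),s["tcp_rot"].round(2),s["finger_gap"])
    np.save(f"pics/{name}.npy",m,allow_pickle=True);return m,im
E
python3 -c "
from h import *
wrist('w1')"
```

```text
1.225 [ 432.1 -390.7  151. ] [-1.7998e+02  4.0000e-02  1.2980e+01] 85.48028601445257
```

View pics/w1.png

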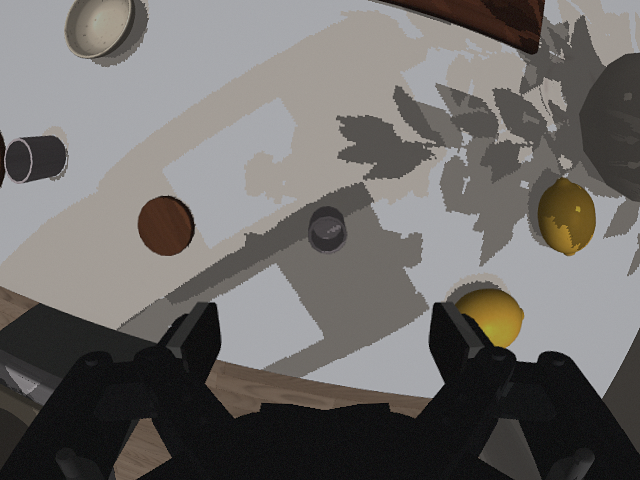

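The wrist view shows the tiny measure at (327,231), spanning v 206–256, and the tiny coaster at (166,225).

Run:
```python
from h import *
m=np.load("pics/w1.npy",allow_pickle=True).item();im=cv2.imread("pics/w1.png").astype(int)
b,r=im[...,0],im[...,2]
n,l,st,c=cv2.connectedComponentsWithStats(((r-b>35)&(r>60)).astype(np.uint8))
for i in range(1,n):
    if st[i][4]>800 and abs(c[i][0]-166)<20: print("coaster",c[i],st[i],onplane(m,*c[i],10,True))
print("cam",m["xyz"])
print(im[195:265:1,327].mean(1).astype(int).tolist());print(im[235,298:358].mean(1).astype(int).tolist())
print("rim bottom edge",onplane(m,327,256,42,True),"rim top",onplane(m,327,208,42,True),"foot top",onplane(m,327,206,0,True),"mid",onplane(m,327,234,42,True))
for u in(308,347):print(onplane(m,u,235,42,True))
```

```text
coaster [164.17889709 226.06382979] [ 138  198   53   58 2303] [ 405.13499963 -259.43627641   10.        ]
cam [ 500.5893131  -375.54925451  295.22469238]
[79, 82, 81, 79, 81, 82, 82, 82, 81, 80, 85, 51, 47, 46, 48, 45, 45, 46, 44, 46, 45, 60, 72, 68, 65, 68, 71, 69, 69, 70, 70, 71, 71, 69, 70, 77, 97, 97, 74, 71, 71, 69, 90, 97, 52, 45, 47, 49, 46, 46, 46, 48, 48, 48, 48, 44, 103, 97, 92, 99, 105, 106, 106, 105, 106, 107, 105, 106, 106, 106]
[82, 81, 81, 81, 82, 81, 82, 79, 81, 83, 62, 66, 67, 55, 43, 45, 48, 47, 50, 59, 66, 69, 72, 71, 72, 71, 72, 71, 71, 71, 70, 69, 68, 70, 69, 71, 71, 73, 63, 53, 45, 45, 44, 44, 42, 43, 61, 66, 67, 89, 109, 107, 107, 107, 106, 106, 107, 106, 106, 105]
rim bottom edge [ 420.83673038 -395.92845161   42.        ] rim top [ 454.81950756 -388.02552676   42.        ] foot top [ 448.82830956 -389.72320715    0.        ] mid [ 436.69216531 -392.2386774    42.        ]
[ 432.97750404 -379.3512247    42.        ]
[ 439.16098611 -406.15204325   42.        ]
```

>>> arm_command(
  targets=[
    [[0.0035, -0.0015, -0.03, 0, 0, 0, 1], [0, 0, -0.04, 0, 0, 0, 1], [0, 0, -0.04, 0, 0, 0, 1], [0, 0, -0.02, 0, 0, 0, 1], [0, 0, -0.009, 0, 0, 0, 1], [0, 0, 0, 0, 0, 0, 0.2], [0, 0, 0, 0, 0, 0, -0.2], [0, 0, 0, 0, 0, 0, -0.6], [0, 0, 0, 0, 0, 0, -1], [0, 0, 0, 0, 0, 0, -1]],
  ],
  force=40,
)

```text
time: 2.52
tool_pos: [436.7, -393.0, 13.8]
tcp_rot: [179.9, -0.1, 12.9]
ft_force: [0.1, 1.1, 4.7]
finger_gap: 27.0
grip_force: 39.4
```

>>> arm_command(
  targets=[
    [[0, 0, 0, 0, 0, 0, -1], [0, 0, 0, 0, 0, 0, -1], [0, 0, 0, 0, 0, 0, -1], [0, 0, 0, 0, 0, 0, -1]],
  ],
)

```text
time: 3.02
tool_pos: [436.7, -393.0, 13.8]
tcp_rot: [179.9, -0.1, 12.9]
ft_force: [-0.8, 0.9, 5.6]
finger_gap: 26.6
grip_force: 39.4
```

>>> arm_command(
  targets=[
    [[0, 0, 0.01, 0, 0, 0, -1], [0, 0, 0.02, 0, 0, 0, -1], [-0.006, 0.026, 0.02, 0, 0, 0, -1], [-0.007, 0.029, 0.01, 0, 0, 0, -1], [-0.007, 0.03, 0, 0, 0, 0, -1], [-0.007, 0.03, 0, 0, 0, 0, -1], [-0.005, 0.018, 0, 0, 0, 0, -1], [0, 0, 0, 0, 0, 0, -1], [0, 0, 0, 0, 0, 0, -1], [0, 0, 0, 0, 0, 0, -1]],
  ],
)

```text
time: 4.28
tool_pos: [404.2, -260.2, 72.8]
tcp_rot: [180.0, -0.0, 12.9]
ft_force: [-0.1, -0.5, -0.4]
finger_gap: 26.9
grip_force: 39.5
```

```bash
python3 -c "
from h import *
wrist('w2')"
```

```text
4.275 [ 404.2 -260.2   72.8] [ 1.7996e+02 -3.0000e-02  1.2900e+01] 26.941403131284208
```

View pics/w2.png

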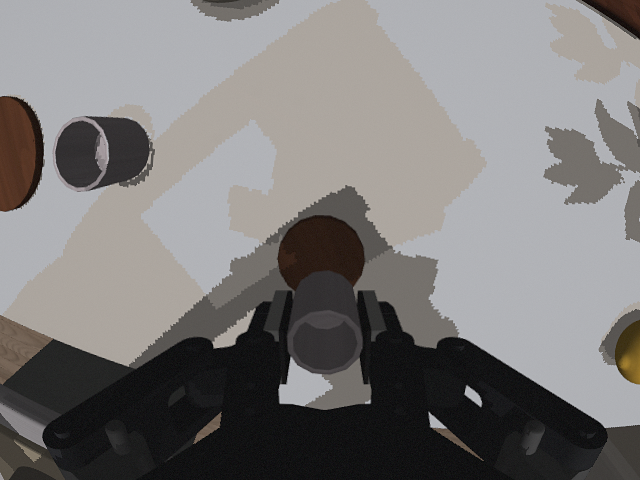

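The tiny measure hangs upright with its rim centred at about (325,342). The coaster behind it spans u 278–364, with its top edge at v=216.

Run:
```python
from h import *
m=np.load("pics/w2.npy",allow_pickle=True).item()
print("rim",onplane(m,325,342,101,True),"sides",onplane(m,287,342,101,True),onplane(m,362,342,101,True),"b/t",onplane(m,325,374,101,True),onplane(m,325,310,101,True))
print("coaster top",onplane(m,321,216,10,True),onplane(m,278,258,10,True),onplane(m,364,258,10,True))
```

```text
rim [ 404.07503852 -261.09253011  101.        ] sides [ 400.87628932 -247.70355626  101.        ] [ 406.92007344 -274.19788632  101.        ] b/t [ 389.9928649  -264.32953523  101.        ] [ 416.75878628 -258.17782783  101.        ]
coaster top [ 430.09331066 -253.06230371   10.        ] [ 399.89869111 -233.89916255   10.        ] [ 411.20611916 -283.30068643   10.        ]
```

>>> arm_command(
  targets=[
    [[0.001, 0.002, -0.02, 0, 0, 0, -1], [0, 0, -0.02, 0, 0, 0, -1], [0, 0, -0.006, 0, 0, 0, -1], [0, 0, -0.002, 0, 0, 0, -1], [0, 0, 0, 0, 0, 0, -1], [0, 0, 0, 0, 0, 0, -0.3], [0, 0, 0, 0, 0, 0, 0], [0, 0, 0, 0, 0, 0, 0.5], [0, 0, 0, 0, 0, 0, 1], [0, 0, 0, 0, 0, 0, 1]],
  ],
)

```text
time: 5.58
tool_pos: [404.9, -257.3, 24.3]
tcp_rot: [180.0, -0.0, 12.9]
ft_force: [-0.6, 0.5, 0.3]
finger_gap: 85.8
grip_force: 0.0
```

>>> arm_command(
  targets=[
    [[0, 0, 0.02, 0, 0, 0, 1], [0, 0, 0.04, 0, 0, 0, 1], [0.006, 0.023, 0.04, 0, 0, 0, 1], [0.01, 0.038, 0.025, 0, 0, 0, 1], [0.01, 0.038, 0, 0, 0, 0, 1], [0.01, 0.038, 0, 0, 0, 0, 1], [0, 0, 0, 0, 0, 0, 1], [0, 0, 0, 0, 0, 0, 1]],
  ],
)

```text
time: 6.58
tool_pos: [440.8, -120.5, 149.3]
tcp_rot: [180.0, 0.0, 13.0]
ft_force: [0.3, 0.5, -0.8]
finger_gap: 85.8
grip_force: 0.0
```

```bash
python3 -c "
from h import *
wrist('w3')"
```

```text
6.575 [ 440.8 -120.5  149.3] [1.7998e+02 1.0000e-02 1.2980e+01] 85.79220173904187
```

View pics/w3.png

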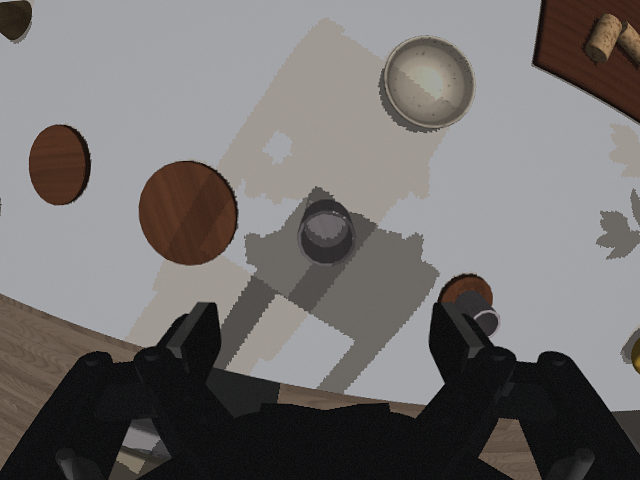

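The tiny measure stands on its coaster at (475,305). The small measure is at (326,232), the large coaster at (188,213) and the medium coaster at (60,165).

Run:
```python
from h import *
m=np.load("pics/w3.npy",allow_pickle=True).item();im=cv2.imread("pics/w3.png").astype(int)
b,r=im[...,0],im[...,2]
n,l,st,c=cv2.connectedComponentsWithStats(((r-b>30)&(r>50)).astype(np.uint8))
for i in range(1,n):
    if st[i][4]>1500 and c[i][0]<250: print("coaster",c[i],st[i],onplane(m,*c[i],10,True))
print(im[190:272,326].mean(1).astype(int).tolist());print(im[237,290:362].mean(1).astype(int).tolist())
for u,v,z in((326,266,50),(326,197,0),(298,237,50),(355,237,50)):print(u,v,z,onplane(m,u,v,z,True))
```

```text
coaster [ 56.67644546 164.64397608] [  29  125   56   80 3511] [448.03739556 132.01437114  10.        ]
coaster [186.76806377 212.92851633] [ 139  162   97  103 7778] [429.8765118   -8.96621313  10.        ]
[158, 131, 74, 81, 79, 79, 80, 78, 80, 60, 42, 45, 44, 47, 45, 46, 44, 46, 44, 45, 56, 68, 73, 69, 93, 104, 104, 102, 101, 101, 103, 104, 104, 102, 103, 103, 102, 100, 101, 101, 99, 100, 101, 100, 99, 99, 100, 88, 73, 73, 68, 69, 71, 69, 70, 71, 64, 51, 46, 47, 48, 47, 46, 46, 45, 48, 45, 49, 46, 47, 47, 45, 43, 73, 94, 94, 81, 80, 81, 79, 80, 79]
[102, 102, 103, 103, 104, 104, 102, 85, 90, 100, 83, 57, 45, 43, 47, 44, 46, 50, 64, 67, 67, 67, 66, 68, 68, 69, 70, 67, 68, 69, 67, 83, 107, 104, 103, 104, 88, 87, 88, 87, 94, 104, 103, 105, 69, 66, 66, 67, 67, 69, 68, 69, 69, 68, 61, 47, 45, 42, 45, 45, 44, 42, 69, 80, 69, 67, 72, 78, 79, 79, 80, 80]
326 266 50 [ 425.37017244 -126.01486338   50.        ]
326 197 0 [ 464.84532091 -117.13505665    0.        ]
298 237 50 [ 441.42360963 -102.76301863   50.        ]
355 237 50 [ 450.12110559 -140.52225477   50.        ]
```

>>> arm_command(
  targets=[
    [[0.0035, -0.0015, -0.03, 0, 0, 0, 1], [0, 0, -0.04, 0, 0, 0, 1], [0, 0, -0.04, 0, 0, 0, 1], [0, 0, -0.02, 0, 0, 0, 1], [0, 0, -0.005, 0, 0, 0, 1], [0, 0, 0, 0, 0, 0, 0.2], [0, 0, 0, 0, 0, 0, -0.2], [0, 0, 0, 0, 0, 0, -0.6], [0, 0, 0, 0, 0, 0, -1], [0, 0, 0, 0, 0, 0, -1]],
  ],
  force=40,
)

```text
time: 7.88
tool_pos: [445.6, -122.3, 15.7]
tcp_rot: [179.9, -0.1, 12.9]
ft_force: [-1.4, -0.5, 5.9]
finger_gap: 38.4
grip_force: 40.9
```

>>> arm_command(
  targets=[
    [[0, 0, 0, 0, 0, 0, -1], [0, 0, 0.01, 0, 0, 0, -1], [0, 0, 0.04, 0, 0, 0, -1], [-0.002, 0.02, 0.04, 0, 0, 0, -1], [-0.006, 0.045, 0.01, 0, 0, 0, -1], [-0.007, 0.05, 0, 0, 0, 0, -1], [-0.007, 0.05, 0, 0, 0, 0, -1], [-0.007, 0.05, 0, 0, 0, 0, -1], [-0.007, 0.05, 0, 0, 0, 0, -1], [-0.007, 0.05, 0, 0, 0, 0, -1]],
  ],
)

```text
time: 9.12
tool_pos: [400.8, 194.9, 115.0]
tcp_rot: [-180.0, -0.0, 12.9]
ft_force: [-0.2, -0.5, -0.4]
finger_gap: 38.3
grip_force: 40.4
```

>>> arm_command(
  targets=[
    [[-0.005, 0.03, -0.01, 0, 0, 0, -1], [-0.005, 0.03, -0.02, 0, 0, 0, -1], [0, 0, -0.01, 0, 0, 0, -1], [0, 0, 0, 0, 0, 0, -1], [0, 0, 0, 0, 0, 0, -1]],
  ],
)

```text
time: 9.75
tool_pos: [391.9, 252.6, 75.0]
tcp_rot: [180.0, -0.0, 12.9]
ft_force: [0.2, -0.0, -0.2]
finger_gap: 38.2
grip_force: 40.5
```

```bash
python3 -c "
from h import *
wrist('w4')"
```

```text
9.75 [391.9 252.6  75. ] [ 1.7999e+02 -4.0000e-02  1.2880e+01] 38.244547093379246
```

View pics/w4.png

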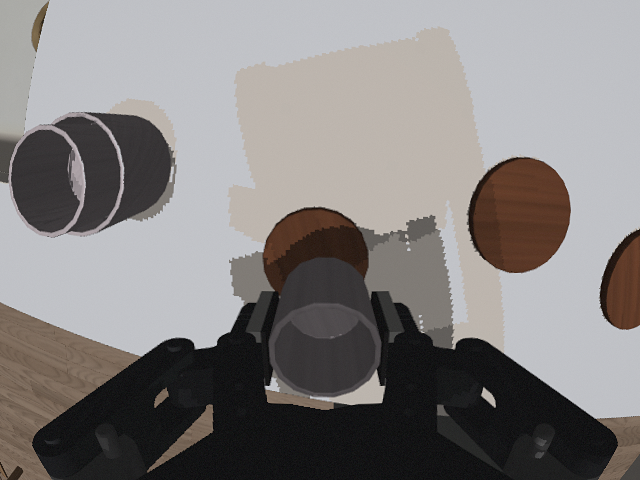

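The small measure is held upright, its rim spanning u 269–381 and v 304–395. The small coaster spans u 263–369 with its top edge at v=208.

Run:
```python
from h import *
m=np.load("pics/w4.npy",allow_pickle=True).item()
for u,v,z in((269,350,109.3),(381,350,109.3),(325,304,109.3),(325,395,109.3),(315,208,10),(263,256,10),(369,256,10)):print(u,v,z,onplane(m,u,v,z,True).round(1))
print("large rim",[onplane(m,u,v,60,True).round(1) for u,v in((52,175),(124,175),(85,113),(85,236))])
print("med rim",[onplane(m,u,v,84,True).round(1) for u,v in((9,180),(86,180),(47,125),(47,237))])
print("med coaster",onplane(m,521,215,10,True))
```

```text
269 350 109.3 [387.5 270.7 109.3]
381 350 109.3 [396.2 232.6 109.3]
325 304 109.3 [409.5 255.7 109.3]
325 395 109.3 [372.3 247.2 109.3]
315 208 10 [421.2 264.   10. ]
263 256 10 [386.  288.1  10. ]
369 256 10 [400.1 226.5  10. ]
large rim [array([420.3, 404. ,  60. ]), array([427.5, 357.2,  60. ]), array([454.2, 385.8,  60. ]), array([392.1, 378.7,  60. ])]
med rim [array([419.6, 414. ,  84. ]), array([427.2, 363.1,  84. ]), array([448.1, 389.7,  84. ]), array([396.7, 385.6,  84. ])]
med coaster [447.84962413 136.79716406  10.        ]
```

>>> arm_command(
  targets=[
    [[0, 0.0055, -0.02, 0, 0, 0, -1], [0, 0, -0.02, 0, 0, 0, -1], [0, 0, -0.006, 0, 0, 0, -1], [0, 0, -0.003, 0, 0, 0, -1], [0, 0, 0, 0, 0, 0, -1], [0, 0, 0, 0, 0, 0, -0.3], [0, 0, 0, 0, 0, 0, 0], [0, 0, 0, 0, 0, 0, 0.5], [0, 0, 0, 0, 0, 0, 1], [0, 0, 0, 0, 0, 0, 1]],
  ],
)

```text
time: 11.05
tool_pos: [391.4, 258.8, 25.3]
tcp_rot: [-180.0, -0.0, 12.9]
ft_force: [0.7, 0.6, 0.1]
finger_gap: 85.3
grip_force: 0.0
```

>>> arm_command(
  targets=[
    [[0, 0, 0.02, 0, 0, 0, 1], [0, 0, 0.05, 0, 0, 0, 1], [0, 0, 0.05, 0, 0, 0, 1], [0.007, 0.028, 0.03, 0, 0, 0, 1], [0.008, 0.033, 0.014, 0, 0, 0, 1], [0.008, 0.033, 0, 0, 0, 0, 1], [0.008, 0.033, 0, 0, 0, 0, 1], [0, 0, 0, 0, 0, 0, 1], [0, 0, 0, 0, 0, 0, 1]],
  ],
)

```text
time: 12.18
tool_pos: [422.0, 385.2, 188.8]
tcp_rot: [180.0, 0.1, 13.0]
ft_force: [-0.3, -1.0, -0.1]
finger_gap: 85.6
grip_force: 0.0
```

```bash
python3 -c "
from h import *
wrist('w5')"
```

```text
12.175 [422.  385.2 188.8] [1.7996e+02 6.0000e-02 1.2960e+01] 85.64505376453614
```

View pics/w5.png

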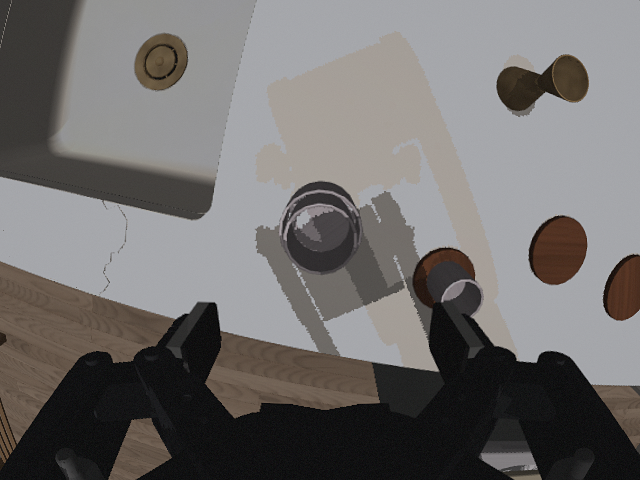

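The nested pair is at (320,228), with the medium rim spanning about u 282–361 and v down to 273. The small measure stands on its coaster near (450,280).

Run:
```python
from h import *
m=np.load("pics/w5.npy",allow_pickle=True).item();im=cv2.imread("pics/w5.png").astype(int)
print("col321",im[175:280,321].mean(1).astype(int).tolist());
for v in(225,238):print(v,im[v,272:372].mean(1).astype(int).tolist())
for u,v,z in((321,273,84),(321,204,84),(282,238,84),(361,238,84),(278,225,60),(362,225,60)):print(u,v,z,onplane(m,u,v,z,True).round(1))
```

```text
col321 [159, 158, 158, 160, 162, 142, 90, 47, 50, 52, 50, 51, 52, 50, 64, 133, 154, 111, 58, 48, 53, 49, 51, 49, 51, 50, 46, 49, 95, 165, 137, 122, 144, 145, 143, 143, 144, 144, 135, 62, 64, 68, 70, 69, 71, 72, 71, 71, 69, 68, 68, 69, 68, 68, 69, 69, 70, 69, 67, 68, 68, 70, 71, 66, 72, 93, 93, 72, 70, 69, 70, 69, 69, 69, 71, 71, 74, 55, 46, 47, 47, 46, 47, 48, 47, 47, 48, 48, 48, 46, 49, 48, 45, 48, 45, 48, 51, 65, 67, 72, 100, 109, 108, 107, 107]
225 [168, 168, 170, 172, 162, 126, 125, 116, 159, 164, 102, 41, 41, 50, 103, 166, 164, 79, 46, 42, 73, 78, 65, 95, 144, 150, 169, 167, 169, 173, 139, 96, 104, 113, 98, 99, 101, 102, 102, 104, 92, 73, 68, 70, 71, 69, 69, 67, 71, 68, 70, 69, 69, 71, 68, 68, 69, 70, 70, 67, 67, 70, 72, 72, 71, 71, 71, 68, 67, 69, 69, 69, 70, 70, 71, 71, 68, 52, 49, 66, 69, 69, 57, 48, 42, 45, 52, 75, 94, 84, 108, 110, 111, 108, 109, 110, 110, 109, 109, 111]
238 [109, 108, 111, 109, 109, 109, 110, 111, 86, 100, 77, 115, 155, 165, 143, 37, 44, 45, 45, 46, 47, 47, 45, 46, 51, 74, 70, 69, 69, 69, 69, 67, 71, 68, 69, 70, 69, 66, 95, 107, 105, 103, 102, 102, 102, 104, 105, 99, 84, 66, 67, 66, 68, 69, 68, 69, 70, 71, 71, 70, 72, 69, 70, 71, 70, 71, 70, 69, 71, 69, 67, 68, 66, 52, 45, 42, 43, 44, 43, 44, 43, 51, 88, 96, 82, 54, 55, 93, 90, 72, 78, 80, 80, 91, 102, 104, 111, 109, 108, 110]
321 273 84 [398.7 381.4  84. ]
321 204 84 [447.3 392.5  84. ]
282 238 84 [417.9 413.7  84. ]
361 238 84 [430.2 360.   84. ]
278 225 60 [420.2 420.   60. ]
362 225 60 [434.5 357.9  60. ]
```

>>> arm_command(
  targets=[
    [[0.001, 0.0025, -0.03, 0, 0, 0, 1], [0, 0, -0.04, 0, 0, 0, 1], [0, 0, -0.03, 0, 0, 0, 1], [0, 0, -0.015, 0, 0, 0, 1], [0, 0, -0.005, 0, 0, 0, 1], [0, 0, 0, 0, 0, 0, 0.5], [0, 0, 0, 0, 0, 0, 0], [0, 0, 0, 0, 0, 0, -0.5], [0, 0, 0, 0, 0, 0, -1], [0, 0, 0, 0, 0, 0, -1]],
  ],
  force=50,
)

```text
time: 13.48
tool_pos: [424.4, 389.1, 71.5]
tcp_rot: [-179.9, -0.2, 12.9]
ft_force: [-2.5, -1.6, 5.8]
finger_gap: 50.0
grip_force: 51.5
```

>>> arm_command(
  targets=[
    [[0, 0, 0, 0, 0, 0, -1], [0, 0, 0.004, 0, 0, 0, -1], [0, 0, 0.006, 0, 0, 0, -1], [0, 0, 0.01, 0, 0, 0, -1], [0, 0, 0.01, 0, 0, 0, -1], [0, 0, 0.015, 0, 0, 0, -1], [0, 0, 0.015, 0, 0, 0, -1]],
  ],
)

```text
time: 14.35
tool_pos: [423.5, 388.3, 130.6]
tcp_rot: [-180.0, -0.0, 12.9]
ft_force: [0.6, 0.5, -1.9]
finger_gap: 50.1
grip_force: 52.0
```

```bash
python3 -c "
from h import *
wrist('w6')"
```

```text
14.35 [423.5 388.3 130.6] [-1.7999e+02 -3.0000e-02  1.2940e+01] 50.135688344194776
```

View pics/w6.png

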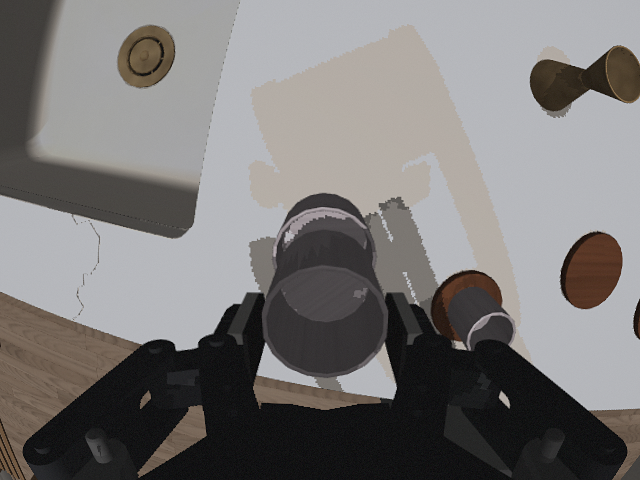

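The medium measure is held upright with its rim around (325,320), well clear of the large one below at (325,230).

>>> arm_command(
  targets=[
    [[0.002, -0.02, 0.015, 0, 0, 0, -1], [0.004, -0.042, 0, 0, 0, 0, -1], [0.004, -0.042, 0, 0, 0, 0, -1], [0.004, -0.045, 0, 0, 0, 0, -1], [0.004, -0.045, 0, 0, 0, 0, -1], [0.004, -0.04, -0.01, 0, 0, 0, -1], [0.002, -0.02, -0.01, 0, 0, 0, -1], [0, 0, -0.01, 0, 0, 0, -1], [0, 0, 0, 0, 0, 0, -1], [0, 0, 0, 0, 0, 0, -1]],
  ],
)

```text
time: 15.65
tool_pos: [447.5, 135.1, 114.7]
tcp_rot: [-180.0, -0.0, 13.0]
ft_force: [0.6, -0.4, -0.7]
finger_gap: 49.9
grip_force: 52.3
```

```bash
python3 -c "
from h import *
wrist('w7')"
```

```text
15.65 [447.5 135.1 114.7] [-1.7999e+02 -2.0000e-02  1.3000e+01] 49.8656026083561
```

View pics/w7.png

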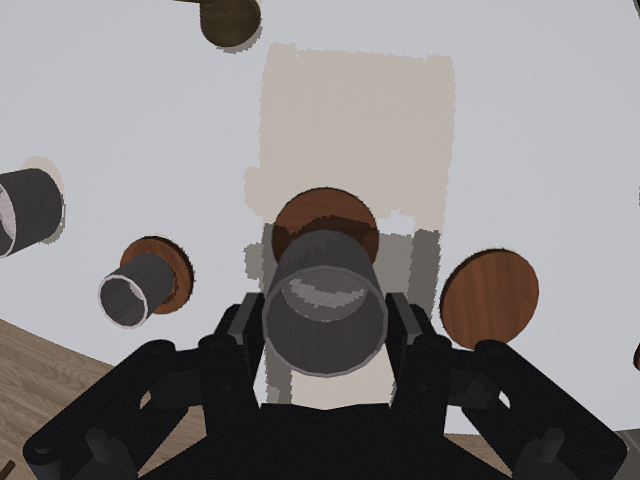

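The medium rim spans u 262–388 and v 267–377. The medium coaster spans u 272–379 with its top edge at v=187, and the large coaster is at (489,299).

Run:
```python
from h import *
m=np.load("pics/w7.npy",allow_pickle=True).item()
for u,v,z in((262,320,127.2),(388,320,127.2),(325,267,127.2),(325,377,127.2),(325,187,10),(272,238,10),(379,238,10),(489,299,10)):print(u,v,z,onplane(m,u,v,z,True).round(1))
```

```text
262 320 127.2 [442.1 158.9 127.2]
388 320 127.2 [453.5 109.5 127.2]
325 267 127.2 [470.  139.4 127.2]
325 377 127.2 [420.5 127.9 127.2]
325 187 10 [484.8 142.5  10. ]
272 238 10 [441.9 170.6  10. ]
379 238 10 [458.7  97.7  10. ]
489 299 10 [431.   -2.8  10. ]
```

>>> arm_command(
  targets=[
    [[0.0015, 0, -0.025, 0, 0, 0, -1], [0, 0, -0.02, 0, 0, 0, -1], [0, 0, -0.01, 0, 0, 0, -1], [0, 0, -0.004, 0, 0, 0, -1], [0, 0, 0, 0, 0, 0, -1], [0, 0, 0, 0, 0, 0, -0.1], [0, 0, 0, 0, 0, 0, 0.2], [0, 0, 0, 0, 0, 0, 0.6], [0, 0, 0, 0, 0, 0, 1], [0, 0, 0, 0, 0, 0, 1]],
  ],
)

```text
time: 16.95
tool_pos: [448.9, 134.2, 55.4]
tcp_rot: [180.0, -0.0, 12.9]
ft_force: [0.3, 0.6, 0.7]
finger_gap: 85.5
grip_force: 0.0
```

>>> arm_command(
  targets=[
    [[0, 0, 0.02, 0, 0, 0, 1], [0, 0, 0.045, 0, 0, 0, 1], [-0.002, 0.02, 0.045, 0, 0, 0, 1], [-0.005, 0.046, 0.01, 0, 0, 0, 1], [-0.005, 0.046, 0, 0, 0, 0, 1], [-0.005, 0.046, 0, 0, 0, 0, 1], [-0.005, 0.046, 0, 0, 0, 0, 1], [-0.004, 0.046, 0, 0, 0, 0, 1], [0, 0, 0, 0, 0, 0, 1], [0, 0, 0, 0, 0, 0, 1]],
  ],
)

```text
time: 18.2
tool_pos: [422.7, 384.0, 174.9]
tcp_rot: [180.0, 0.0, 13.0]
ft_force: [-0.9, -0.6, 0.2]
finger_gap: 85.5
grip_force: 0.0
```

```bash
python3 -c "
from h import *
wrist('w8')"
```

```text
18.2 [422.7 384.  174.9] [1.7996e+02 3.0000e-02 1.2980e+01] 85.50121533777121
```

View pics/w8.png

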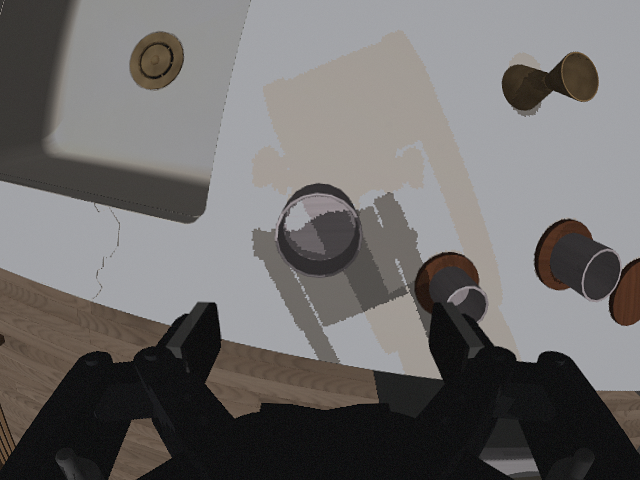

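The large measure stands alone with its rim spanning about u 276–360 and v 193–277. The medium measure stands on its coaster at (575,260), and the small one on its own.

Run:
```python
from h import *
m=np.load("pics/w8.npy",allow_pickle=True).item();im=cv2.imread("pics/w8.png").astype(int)
print("col318",im[180:284,318].mean(1).astype(int).tolist());print(im[235,268:370].mean(1).astype(int).tolist())
for u,v,z in((318,277,60),(318,193,60),(318,184,0),(276,235,60),(360,235,60)):print(u,v,z,onplane(m,u,v,z,True).round(1))
```

```text
col318 [156, 157, 146, 77, 47, 48, 51, 52, 50, 51, 50, 45, 72, 122, 156, 118, 126, 143, 147, 145, 145, 145, 146, 142, 140, 139, 142, 142, 144, 145, 146, 146, 144, 142, 140, 144, 84, 66, 66, 68, 69, 68, 66, 68, 68, 69, 69, 67, 67, 68, 65, 64, 66, 67, 66, 66, 92, 91, 87, 101, 100, 99, 100, 101, 100, 98, 97, 100, 102, 99, 97, 103, 104, 82, 67, 65, 66, 66, 66, 68, 60, 49, 46, 46, 46, 48, 47, 45, 48, 45, 47, 46, 47, 44, 52, 72, 102, 82, 105, 106, 107, 105, 106, 105]
[108, 106, 106, 108, 107, 107, 108, 130, 158, 151, 34, 43, 45, 45, 44, 42, 57, 67, 68, 67, 65, 62, 97, 100, 101, 99, 101, 101, 99, 100, 100, 100, 99, 98, 99, 100, 99, 100, 100, 101, 99, 100, 101, 100, 100, 101, 99, 100, 103, 72, 66, 67, 69, 67, 68, 69, 68, 68, 68, 69, 69, 70, 68, 69, 70, 69, 68, 69, 67, 69, 69, 71, 69, 70, 69, 67, 70, 68, 70, 69, 70, 70, 70, 69, 69, 66, 51, 44, 43, 44, 42, 50, 95, 90, 82, 99, 108, 107, 107, 108, 108, 107]
318 277 60 [392.  380.9  60. ]
318 193 60 [453.4 394.8  60. ]
318 184 0 [452.4 395.5   0. ]
276 235 60 [416.8 417.8  60. ]
360 235 60 [430.4 358.5  60. ]
```

>>> arm_command(
  targets=[
    [[0.0005, 0.004, -0.03, 0, 0, 0, 1], [0, 0, -0.04, 0, 0, 0, 1], [0, 0, -0.04, 0, 0, 0, 1], [0, 0, -0.03, 0, 0, 0, 1], [0, 0, -0.014, 0, 0, 0, 1], [0, 0, -0.004, 0, 0, 0, 1], [0, 0, 0, 0, 0, 0, 0.5], [0, 0, 0, 0, 0, 0, 0], [0, 0, 0, 0, 0, 0, -0.5], [0, 0, 0, 0, 0, 0, -1]],
  ],
  force=60,
)

```text
time: 19.5
tool_pos: [424.7, 389.2, 19.3]
tcp_rot: [-179.9, -0.2, 12.9]
ft_force: [0.3, -0.9, 7.6]
finger_gap: 63.5
grip_force: 66.8
```

>>> arm_command(
  targets=[
    [[0, 0, 0, 0, 0, 0, -1], [0, 0, 0, 0, 0, 0, -1], [0, 0, 0.01, 0, 0, 0, -1], [0, 0, 0.03, 0, 0, 0, -1], [0, 0, 0.04, 0, 0, 0, -1], [0, 0, 0.04, 0, 0, 0, -1], [0, 0, 0, 0, 0, 0, -1]],
  ],
)

```text
time: 20.38
tool_pos: [425.5, 390.0, 142.3]
tcp_rot: [-179.8, -0.4, 12.9]
ft_force: [1.0, 0.5, -1.7]
finger_gap: 63.8
grip_force: 66.7
```

>>> arm_command(
  targets=[
    [[0, -0.02, 0, 0, 0, 0, -1], [0.001, -0.044, 0, 0, 0, 0, -1], [0.001, -0.048, 0, 0, 0, 0, -1], [0.001, -0.048, 0, 0, 0, 0, -1], [0.001, -0.048, 0, 0, 0, 0, -1], [0.001, -0.048, 0, 0, 0, 0, -1], [0.001, -0.048, 0, 0, 0, 0, -1], [0.001, -0.048, 0, 0, 0, 0, -1], [0, -0.043, -0.01, 0, 0, 0, -1], [0, 0, -0.01, 0, 0, 0, -1]],
  ],
)

```text
time: 21.62
tool_pos: [429.6, -9.1, 116.2]
tcp_rot: [180.0, 0.1, 12.7]
ft_force: [1.1, 1.1, -2.9]
finger_gap: 63.8
grip_force: 67.1
```

>>> arm_command(
  targets=[
    [[0, 0, -0.02, 0, 0, 0, -1], [0, 0, -0.02, 0, 0, 0, -1], [0, 0, 0, 0, 0, 0, -1], [0, 0, 0, 0, 0, 0, -1]],
  ],
)

```text
time: 22.12
tool_pos: [430.3, -6.2, 77.5]
tcp_rot: [-180.0, 0.0, 13.0]
ft_force: [0.2, 0.3, -1.9]
finger_gap: 63.7
grip_force: 67.2
```

```bash
python3 -c "
from h import *
wrist('w9')"
```

```text
22.125 [430.3  -6.2  77.5] [-1.7998e+02  2.0000e-02  1.2980e+01] 63.671733072127175
```

View pics/w9.png

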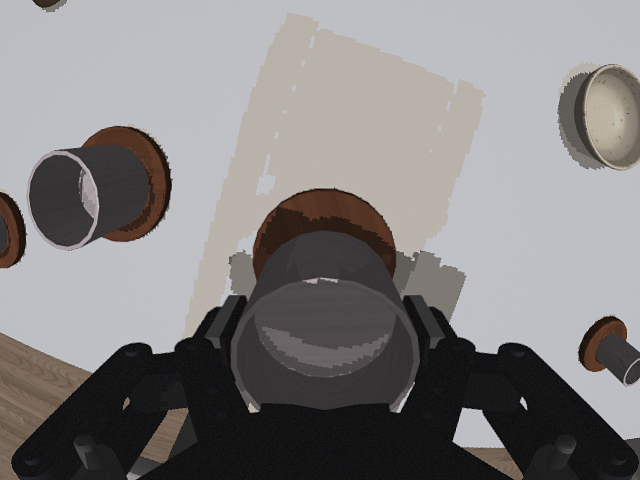

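The large rim spans u 231–419 with its top at v=279. The large coaster spans u 253–396 with its top edge at v=188.

Run:
```python
from h import *
m=np.load("pics/w9.npy",allow_pickle=True).item()
for u,v,z in((231,350,118),(419,350,118),(325,279,118),(322,188,10),(253,250,10),(396,250,10)):print(u,v,z,onplane(m,u,v,z,True).round(1))
```

```text
231 350 118 [426.5  24.2 118. ]
419 350 118 [440.6 -37.1 118. ]
325 279 118 [458.9  -0.5 118. ]
322 188 10 [471.3   3.9  10. ]
253 250 10 [425.7  36.2  10. ]
396 250 10 [445.1 -47.9  10. ]
```

>>> arm_command(
  targets=[
    [[0, 0.001, -0.02, 0, 0, 0, -1], [0, 0, -0.018, 0, 0, 0, -1], [0, 0, -0.007, 0, 0, 0, -1], [0, 0, -0.003, 0, 0, 0, -1], [0, 0, 0, 0, 0, 0, -1], [0, 0, 0, 0, 0, 0, 0.3], [0, 0, 0, 0, 0, 0, 0.6], [0, 0, 0, 0, 0, 0, 1], [0, 0, 0, 0, 0, 0, 1], [0, 0, 0, 0, 0, 0, 1]],
  ],
)

```text
time: 23.42
tool_pos: [430.5, -5.8, 29.4]
tcp_rot: [180.0, -0.0, 12.9]
ft_force: [0.3, -0.3, 0.5]
finger_gap: 85.2
grip_force: 0.0
```

>>> arm_command(
  targets=[
    [[0, 0, 0.02, 0, 0, 0, 1], [0, 0, 0.045, 0, 0, 0, 1], [0, 0, 0.045, 0, 0, 0, 1], [0, 0, 0.05, 0, 0, 0, 1], [0, -0.04, 0.02, 0, 0, 0, 1], [-0.01, -0.05, 0, 0, 0, 0, 1], [-0.01, -0.05, 0, 0, 0, 0, 1], [-0.01, -0.05, 0, 0, 0, 0, 1], [-0.01, -0.05, 0, 0, 0, 0, 1], [-0.01, -0.05, 0, 0, 0, 0, 1]],
  ],
)

```text
time: 24.68
tool_pos: [379.8, -297.4, 209.4]
tcp_rot: [180.0, -0.0, 12.9]
ft_force: [-0.4, 0.4, 0.5]
finger_gap: 85.4
grip_force: 0.0
```

>>> arm_command(
  targets=[
    [[-0.01, -0.05, 0.02, 0, 0, 0, 1], [-0.01, -0.05, 0.02, 0, 0, 0, 1], [-0.01, -0.05, 0, 0, 0, 0, 1], [-0.01, -0.05, 0, 0, 0, 0, 1], [-0.01, -0.05, 0, 0, 0, 0, 1], [0, 0, 0, 0, 0, 0, 1], [0, 0, 0, 0, 0, 0, 1]],
  ],
)

```text
time: 25.55
tool_pos: [330.3, -545.4, 248.7]
tcp_rot: [-179.9, -0.0, 12.9]
ft_force: [0.6, 0.5, 1.3]
finger_gap: 85.2
grip_force: 0.0
```

Run:
```python
from h import *
im=viewer.snapshot("top")[:,:,::-1]
cv2.imwrite("pics/top1.png",cv2.resize(im[185:325,165:505],None,fx=2.3,fy=2.3,interpolation=cv2.INTER_CUBIC))
```

```text
(no output)
```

View pics/top1.png

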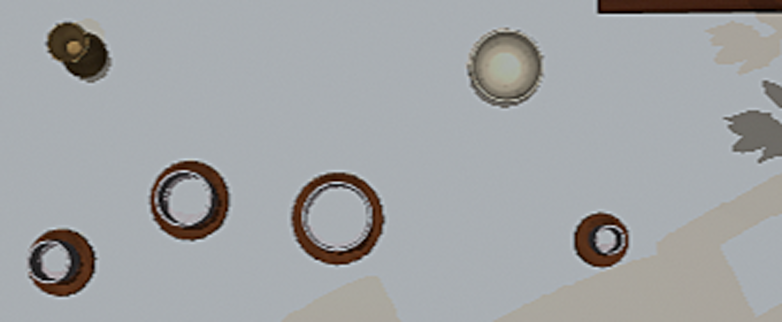

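The zoomed top view shows all four measures standing on their coasters, with the rims displaced by perspective. The jigger and bowl are in place. I'll check the centring with the parallax taken out.

Run:
```python
from h import *
m=viewer.camera_model("top")
P=lambda x,y,z:onplane(m,165+x/2.3,185+y/2.3,z)[:2]
for n,c,r,z in(("small",(62,262),(53,261),60),("medium",(190,200),(185,199),68),("large",(338,219),(338,216),70),("tiny",(601.5,239),(608,238.5),52)):
    print(n,(P(*r,z)-P(*c,10)).round(1))
```

```text
small [ 2.  -1.7]
medium [-0.4 -1.7]
large [ 2.2 -0.3]
tiny [0.7 1.7]
```

All within about 3 mm.

```bash
python3 -c "
from bench import job
print(job.hand_in())"
```

```text
the job is handed in; nothing more can be done
None
```

I've handed the job in: all four measures stand upright on their matching coasters, within about 3 mm of centre by the last top view, and the jigger and bowl were not touched; no verdict came back.

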